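Pull out the kitchen scale's display

ROBOT

A 6-joint arm with a two-finger parallel gripper is mounted at the origin on the work surface. World frame = base frame: x ahead of the robot, y to its left, z up, the work surface at z = 0. Lengths are in mm, angles in rad, forces in N, time in s.
With the tool pointing down it reaches from about 350 to 775 mm from the base axis. Payload 7.3 kg.
Tool frame: the origin (TCP) lies on the front face of the gripper's body, between the roots of the fingers; the fingertips stand 66 mm ahead of it and the grasp point (between the pads) lies 47 mm ahead of it (bot.tip_extent is the distance from the TCP to the fingertips, in mm); z points along the fingers, y is the line along which they close (so a half turn about z gives the same grasp; the last joint's range is limited). The gripper opens to 92 mm and grips with 3 to 60 N. Pads are 19 mm wide; open, the fingers measure 130 mm over their backs; the gripper's body (75 mm by 190 mm) begins 47 mm behind the grasp point.
Start: joints at [-0.146, 0.342, 1.524, -0, 1.275, -0.146], TCP at [525.013, 0.02, 292.241] pointing down, gripper open.
Joint ranges: [-2.53, 2.53], [-0.77, 2.02], [0.04, 2.7], [-1, 4.14], [0.28, 2.66], [-3.11, 3.11]. Speed limits (rad/s): [2.57, 2.57, 3.14, 3.14, 3.14, 3.14].

INTERFACE

Orientations are given as [roll, pitch, yaw] about the fixed x, y, z axes, in that order (R = Rz(yaw) Ry(pitch) Rx(roll)).
In Python, from plant import readout, viewer, order, bot gives the robot as it stands.
- The arm moves only by the shell command python3 -m creep 'ROWS'. ROWS is text: rows parted by semicolons, each of 7 numbers parted by spaces: the shift along the world's x, y, z in m, then the turn, a rotation vector about the world's x, y, z in rad, then the opening in per cent of the stroke, from 0 (shut) to 100 (fully open). A call has 1 to 8 rows; each row shifts and turns the commanded pose from where the row before left it; what a row does not reach is not made up. A row lasts 1/12 s, in which the tool goes at most 41.7 mm and 7.16 degrees, less where a joint would pass 70% of its speed; a pose out of reach is approached as far as the arm can. A call is refused whole if a number of a shift passes 0.0417 or a number of a turn 0.125, either way. A call with a gripper value outside its range is refused whole. The fingers move at their own pace and stop on an object; the grip force is fixed at half the most. Time passes only in rows, so rows that do not move let the fingers close. It gives the time, the measured TCP pose, the force, the opening and the grip force at its end, in the units of the state.
- readout.get_obs(): the state, without advancing time (a new reading comes with each control period).
- viewer.capture(name): name is "scene" or "side" or "wrist"; returns the picture (384x512x3 uint8, red, green, blue); there is no depth.
- viewer.camera_info(name): a dict with "fx", "fy", "cx", "cy" (pixels), "origin" and "rotation" of the camera in the world. Camera axes: x right, y up, looking along -z (the intrinsics and any distortion apply to the point x, -y, -z); pixel columns grow to the right and rows downward; lengths in mm; the calibration is good to about 2 mm. A picture is of the moment at which its call begins: read the wrist's pose just before it. camera_info takes no time and is no camera call; for the wrist camera it gives the pose at the moment of the call.
- order.close_job(): hands the job in; it is judged then, once.
The state is a dict: "time": time; "joint_positions": joint angles; "dq": joint speeds; "tau": joint torques, N m; "tool_pos": TCP position; "tcp_rot": TCP orientation; "contact_force": force on the tool from outside, world axes, zero at the start; "moment": the same for the moment, N m; "grip_width": finger opening in mm; "finger_force": force on a finger pad.
Only numpy, scipy, OpenCV 4.12 (cv2) and the standard library are available. Lean on these libraries where they do the work, as an engineer would, in place of code of your own. Each camera call takes 0.05 s, during which the arm holds its last target. There are 200 camera calls.

TASK

The mixing bowl on the kitchen scale is in the way of the read-out. Take the pull knob of the scale's display - the wider of the two slides in the scale's front, with the wider knob - and draw the display straight out to its stop so that it stays out, then let go. Leave the narrow battery drawer shut and do not shift or upset the bowl.

Things in the scene. Friction and masses are not known exactly. Their poses are not given: they have to be found in the camera images.
- display_grip (a point): Centre of the display's pull knob, an upright grey block 46 mm wide (y) x 20 mm, 30 mm above the counter (block from 8 to 46 mm). 30 mm behind it (+x) is its slide's front ledge, 100 mm wide, 28 mm high; at 50 mm the steel platform's edge (top at 40 mm). Pinch it from above across its y sides. Axes: z up, x level into the scale; it pulls out along -x, roughly to the robot.
- display (a joint): How far the display is pulled out, m: 0 shut (start), 0.060 at the stop. It has an over-centre spring: about 5 N to start it, less further on; let go before 45 mm it springs shut, beyond that the spring carries it to the stop and keeps it there.
- battery_grip (a point): The same point, with the same axes, on the battery drawer's pull knob, to be left alone: a block only 18 mm wide on a narrow front ledge 46 mm wide, 116 mm to the left or right (sides vary) of the display's knob, sprung in the same way.
- bowl: White ceramic bowl standing loose on the steel platform (200 x 250 mm) of the grey kitchen scale, which itself clings to the counter and does not move. Bowl 140 mm across the rim, 65 mm tall; origin at the centre of its underside, 40 mm above the counter. Its rim is at least 90 mm behind the knobs' centres.
There are look-alikes about, which are no part of the job. There is more than one size of the bowl; the job needs the middle-sized.

How it is judged:
By the outcome, as a careful person would: the job done as asked, in the order asked, and still so for the second after the job is handed in, with the robot touching nothing.
It also fails if it takes over 32 s, if anything falls off the work surface, if the arm or the gripper's body presses on something with over 40 N, if the wrist force passes 120 N, or if a joint passes its speed limit or range.

## Working session

There is one attempt and no reset: what is moved stays moved. The work goes in short steps, Python scripts to look and compute and a shell command to move; the robot and the scene stay as the last step left them, time stands still between calls to the robot, and variables do not carry over. Pictures are saved under pics/ and viewed, at most 10 in all, crops included, and the job is handed in when it is done.

```bash
mkdir -p pics
python3 - <<'E'
from plant import readout, viewer
import cv2
for n in ("scene","side"):
    cv2.imwrite(f"pics/{n}0.png",viewer.capture(n)[:,:,::-1])
    print(viewer.camera_info(n))
print(readout.get_obs())
E
```

```text
{'fx': 350.3286262776157, 'fy': 350.3286262776157, 'cx': 253.97041697272445, 'cy': 196.38670696976584, 'origin': array([883.36255044, 240.32547358, 581.83758775]), 'rotation': array([ 0.64222692, -0.00750761,  2.31960211])}
{'fx': 429.13401269195396, 'fy': 429.13401269195396, 'cx': 254.94469374664388, 'cy': 190.58217779329726, 'origin': array([462.95437575, 497.67486065, 450.62086975]), 'rotation': array([ 9.43509345e-01,  9.17222356e-04, -2.89786757e+00])}
{'time': 0.1, 'joint_positions': array([-1.45988285e-01,  3.42613398e-01,  1.52488348e+00,  7.26996873e-06,
        1.27542676e+00, -1.45982964e-01]), 'dq': array([-0.0010126 , -0.0021368 , -0.00242337, -0.00034434,  0.00018369,
        0.00016094]), 'tau': array([ 1.49919495e-03, -4.32001984e+01, -2.44694173e+01,  7.19219679e-02,
        5.25739230e-02, -9.79429342e-05]), 'tool_pos': array([5.24732314e+02, 6.95438277e-02, 2.91648258e+02]), 'tcp_rot': array([-3.14027684e+00, -2.00490142e-04,  1.57078875e+00]), 'contact_force': array([-0.61588328,  0.27480567, -0.18926022]), 'moment': array([-0.07803915,  0.0589047 , -0.03655637]), 'finger_force': 0.0, 'grip_width': 92.08579387447998}
```

View pics/scene0.png

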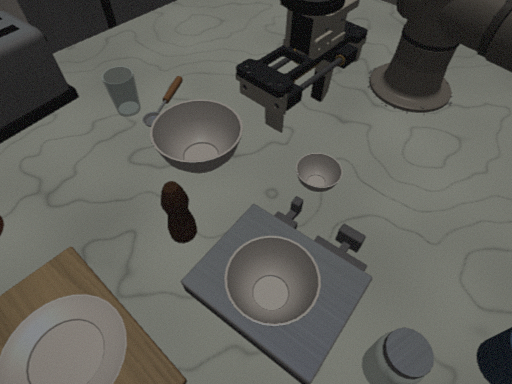

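View pics/side0.png

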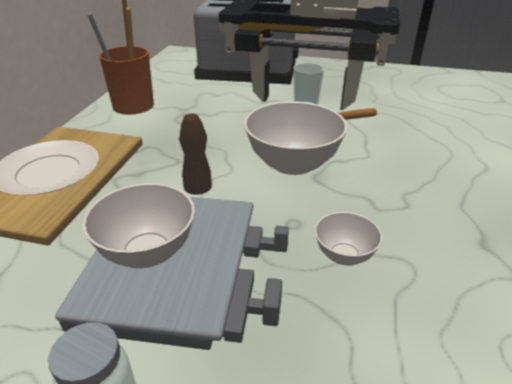

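Both views show two candidate knobs. The wide one on the wide ledge is at scene (350,237) and side (273,300), and is the display. The narrow one is at scene (296,205) and side (282,238), and is the battery drawer. The small bowl at scene (318,172) and the large bowl at (197,135) are look-alikes. The middle bowl is the one on the scale. I'll check the choice in an enlarged crop and measure there.

Run:
```python
import cv2,numpy as np
a=cv2.imread("pics/scene0.png")[190:290,270:400]; b=cv2.imread("pics/side0.png")[215:345,190:310]
a=cv2.resize(a,(390,300),interpolation=3);b=cv2.resize(b,(400,433),interpolation=3)
o=np.zeros((433,790,3),np.uint8);o[:300,:390]=a;o[:,390:]=b
cv2.imwrite("pics/crop0.png",cv2.convertScaleAbs(o,alpha=1.8))
```

```text
(no output)
```

View pics/crop0.png

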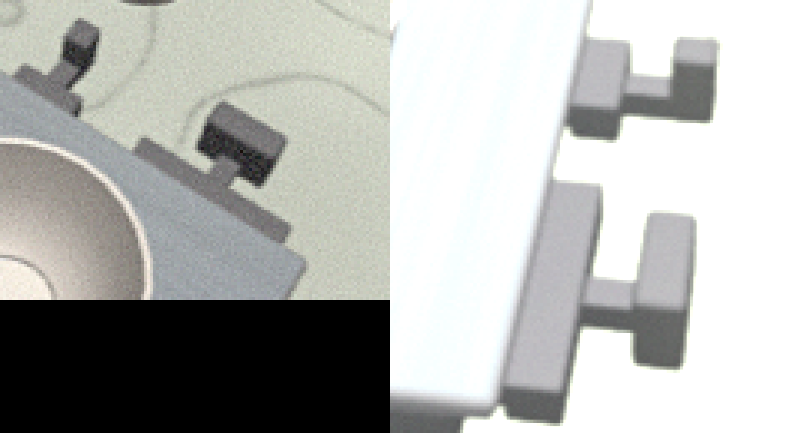

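The crop confirms it: the wide knob on the wide ledge is the display (scene (350,237), side (273,300)), and the narrow one is the battery. Next I'll measure the knob's top corners at z=46.

```bash
cat > h.py <<'E'
import numpy as np
from plant import viewer
from scipy.spatial.transform import Rotation as R
def ray(info,px,z):
    d=np.array([(px[0]-info['cx'])/info['fx'],-(px[1]-info['cy'])/info['fy'],-1])
    d=R.from_euler('xyz',info['rotation']).apply(d); o=info['origin']
    return o+d*(z-o[2])/d[2]
E
python3 - <<'E'
from h import *
print(viewer.camera_info('side').keys())
S={'scene':[[(221,103),(288,136),(272,157),(205,123)],3,(270,190)],'side':[[(686,308),(650-12,307),(650,213),(695,217)],10/3,(190-117,215)]}
for n,(c,s,o) in S.items():
    p=np.array([ray(viewer.camera_info(n),(x/s+o[0],y/s+o[1]),46) for x,y in c])
    print(n,p.round(1).tolist(),p.mean(0).round(1))
    print(np.linalg.norm(np.diff(p,axis=0),axis=1).round(1))
# platform front edge corners z=40, scene & battery knob top
i=viewer.camera_info('scene')
a,b=ray(i,(257,205),40),ray(i,(371,278),40); print(a,b,np.degrees(np.arctan2(*(a-b)[:2])),np.linalg.norm(a-b))
print('bat',ray(i,(270+83/3,190+30/3),46))
E
```

```text
dict_keys(['fx', 'fy', 'cx', 'cy', 'origin', 'rotation'])
scene [[522.2, 131.4, 46.0], [514.3, 173.3, 46.0], [532.9, 174.1, 46.0], [540.5, 132.4, 46.0]] [527.5 152.8  46. ]
[42.6 18.6 42.4]
side [[514.9, 175.0, 46.0], [531.3, 178.6, 46.0], [536.7, 134.9, 46.0], [519.9, 132.8, 46.0]] [525.7 155.3  46. ]
[16.8 44.  16.9]
[594.71049787 -14.53978751  40.        ] [574.63494153 222.46696874  40.        ] 175.1583427416185 237.8554823225995
bat [536.49818048  36.66132825  46.        ]
```

```bash
python3 -m creep '0 0.019 -0.014 0 0 -0.1236 100;0 0.019 -0.014 0 0 -0.1236 100;0 0.019 -0.014 0 0 -0.1236 100;0 0.019 -0.014 0 0 -0.1236 100;0 0.019 -0.014 0 0 -0.1236 100;0 0.019 -0.014 0 0 -0.1236 100;0 0.02 -0.014 0 0 -0.1236 100;0 0.02 -0.014 0 0 -0.1236 100'
python3 -m creep '0 0 0 0 0 -0.1236 100;0 0 0 0 0 -0.1236 100;0 0 0 0 0 -0.1236 100;0 0 0 0 0 -0.1236 100;0 0 0 0 0 0 100;0 0 0 0 0 0 100'
python3 - <<'E'
from h import *
import cv2
i=viewer.camera_info('scene');s=viewer.camera_info('side')
for z in (20,35): print('smallbowl rim',z,ray(i,(318,169),z),ray(s,(348,236),z))
print(ray(i,(296,170),35),ray(i,(341,170),35))
w=viewer.camera_info('wrist');print(w)
cv2.imwrite("pics/w1.png",viewer.capture('wrist')[:,:,::-1])
E
```

```text
time: 0.77
tool_pos: [524.7, 154.9, 179.2]
tcp_rot: [-3.141, 0.001, 0.576]
contact_force: [0.1, 0.8, 1.0]
grip_width: 91.9
finger_force: 0.0
time: 1.27
tool_pos: [524.9, 154.0, 180.0]
tcp_rot: [3.141, 0.001, 0.091]
contact_force: [0.1, 0.0, -0.1]
grip_width: 91.6
finger_force: 0.0
smallbowl rim 20 [425.79571034   7.12447085  20.        ] [4.44106020e+02 1.04567302e-02 2.00000000e+01]
smallbowl rim 35 [438.01187877  13.35049616  35.        ] [444.76257252  17.34581269  35.        ]
[471.479964   -18.18753175  35.        ] [407.51560309  49.74036076  35.        ]
{'fx': 268.00268793926824, 'fy': 268.00268793926824, 'cx': 256.08211506832606, 'cy': 195.84825246309202, 'origin': array([602.45883469, 160.70848909, 271.56584268]), 'rotation': array([-2.91989460e-01,  3.19962502e-04, -1.47935114e+00])}
```

View pics/w1.png

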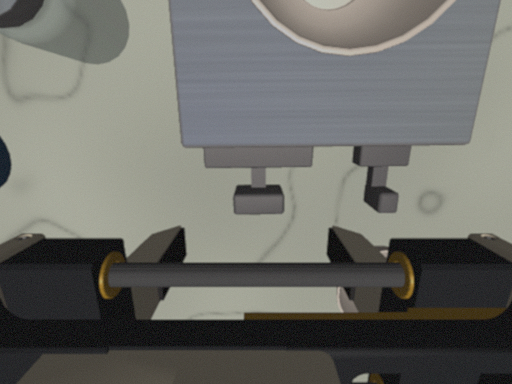

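The wrist view shows the wide display knob at (258,200) in front of its ledge, and the battery knob at (380,195), to be left alone. I'll crop closer to measure it.

Run:
```python
import cv2
b=cv2.imread("pics/w1.png")[130:230,170:300]
cv2.imwrite("pics/w1c.png",cv2.convertScaleAbs(cv2.resize(b,(780,600),interpolation=3),alpha=1.8))
```

```text
(no output)
```

View pics/w1c.png

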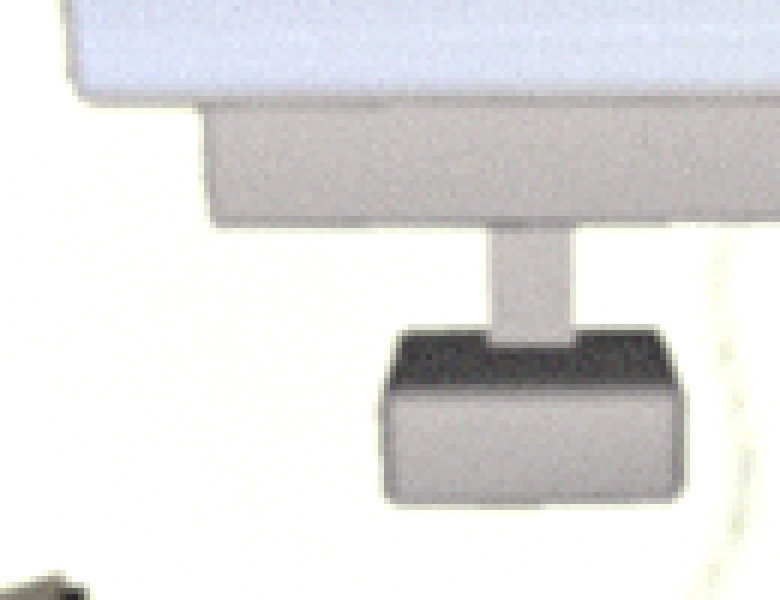

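The knob's top face has its corners in the crop at (388,390), (684,390), (682,500) and (385,500). The ledge front is at row 225, and everything is square to the image.

Run:
```python
from h import *
w=viewer.camera_info('wrist')
f=lambda x,y,z:ray(w,(170+x/6,130+y/6),z)
p=np.array([f(*c,46) for c in [(387,390),(684,390),(683,502),(385,502)]]);print(p.round(1),p.mean(0))
a=f(85,100,40);b=ray(w,(471,143),40);print(a,b,np.degrees(np.arctan2(a[0]-b[0],a[1]-b[1])))
```

```text
[[534.  173.5  46. ]
 [538.  130.2  46. ]
 [520.6 128.3  46. ]
 [516.6 172.6  46. ]] [527.29960107 151.15343242  46.        ]
[571.29257207 219.68829748  40.        ] [596.75580287 -23.60291153  40.        ] -5.974910994872314
```

```bash
python3 -m creep '0.002 -0.001 -0.015 0 0 0 100;0 0 -0.02 0 0 0 100;0 0 -0.02 0 0 0 100;0 0 -0.02 0 0 0 100;0 0 -0.015 0 0 0 100;0 0 -0.01 0 0 0 100;0 0 0 0 0 0 100;0 0 0 0 0 0 100'
python3 -m creep '0 0 0 0 0 0 0;0 0 0 0 0 0 0;0 0 0 0 0 0 0;0 0 0 0 0 0 0;0 0 0 0 0 0 0;0 0 0 0 0 0 0;0 0 0 0 0 0 0;0 0 0 0 0 0 0'
```

```text
time: 1.98
tool_pos: [527.0, 153.0, 80.2]
tcp_rot: [3.141, 0.001, 0.089]
contact_force: [-0.1, -0.3, 0.3]
grip_width: 91.8
finger_force: 0.0
time: 2.65
tool_pos: [527.1, 152.2, 80.3]
tcp_rot: [3.14, 0.0, 0.089]
contact_force: [-0.5, -2.1, 1.0]
grip_width: 45.3
finger_force: 30.0
```

```bash
python3 -m creep '-0.003 -0.0003 0 0 0 0 0;-0.004 -0.0004 0 0 0 0 0;-0.005 -0.0005 0 0 0 0 0;-0.006 -0.0005 0 0 0 0 0;-0.006 -0.0006 0 0 0 0 0;-0.006 -0.0006 0 0 0 0 0;0 0 0 0 0 0 0'
```

```text
time: 3.23
tool_pos: [497.4, 149.3, 80.4]
tcp_rot: [3.14, -0.002, 0.089]
contact_force: [3.9, -5.5, -4.2]
grip_width: 46.1
finger_force: 30.0
```

```bash
python3 -m creep '-0.006 -0.0008 0 0 0 0 0;-0.006 -0.0008 0 0 0 0 0;-0.006 -0.0008 0 0 0 0 0;-0.006 -0.0008 0 0 0 0 0;-0.003 -0.0003 0 0 0 0 0;-0.002 0 0 0 0 0 0;0 0 0 0 0 0 0;0 0 0 0 0 0 0'
```

```text
time: 3.9
tool_pos: [467.4, 146.2, 80.3]
tcp_rot: [3.141, 0.001, 0.088]
contact_force: [-1.3, -6.3, 2.0]
grip_width: 45.8
finger_force: 30.0
```

```bash
python3 -m creep '0 0 0 0 0 0 100;0 0 0 0 0 0 100;0 0 0 0 0 0 100;0 0 0 0 0 0 100;0 0 0 0 0 0 100;0 0 0 0 0 0 100;0 0 0 0 0 0 100;0 0 0 0 0 0 100'
python3 -m creep '0 0 0.01 0 0 0 100;0 0 0.02 0 0 0 100;0 0 0.02 0 0 0 100;0 0 0.02 0 0 0 100;0 0 0.02 0 0 0 100;0 0 0.02 0 0 0 100;0 0 0.01 0 0 0 100;0 0 0 0 0 0 100'
python3 - <<'E'
from plant import viewer
import cv2
cv2.imwrite("pics/s2.png",viewer.capture('side')[:,:,::-1])
E
```

```text
time: 4.57
tool_pos: [468.0, 146.7, 80.2]
tcp_rot: [3.142, -0.0, 0.088]
contact_force: [-0.9, -0.2, -0.1]
grip_width: 91.3
finger_force: 0.0
time: 5.23
tool_pos: [469.1, 146.8, 203.3]
tcp_rot: [-3.141, -0.006, 0.088]
contact_force: [0.3, 0.5, 1.2]
grip_width: 91.9
finger_force: 0.0
```

View pics/s2.png

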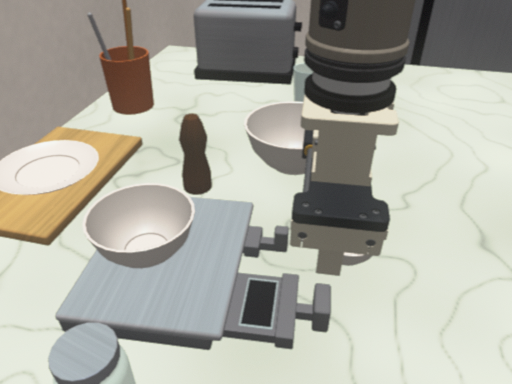

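The display is out: its knob is now at (321,306) and the screen shows at (262,303). The battery knob is still shut at (282,238), the bowl hasn't moved from (140,225), and the gripper is clear.

```bash
python3 -c "
from plant import order;print(order.close_job())"
```

```text
the job is handed in; nothing more can be done
None
```

The display is drawn out about 60 mm to its stop and stayed there after I let go; the battery drawer is still shut, the bowl has not moved, and the job was handed in at about 5.3 s.

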